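# Set two offcuts up on the drilling stage

### The job

Set up both wood offcuts on the metal stage plate: push the chunky block that stands on end beside the plate up against the plate's right-hand edge and tip it over that edge so that it lies on the plate, then centre it, square, between the pair of stops nearer the robot. Draw the long bar out of the slanted rack along its slot and stand it, square and on its narrow long edge, centred between the pair of stops farther away. Centred means the same gap at both ends and the middle over the scribed cross; let go of both and do not disturb the nail box, tape measure and sanding block.

Things in the scene. Friction and masses are not known exactly. Their poses are not given: they have to be found in the camera images.
- stage: Flat aluminium plate fixed on the bench, 195 (x) x 215 (y) x 8 mm thick; origin at the centre of its underside; z up, x away from the robot, y to the left (yawed a little). Four low dark steel stop bars 10 mm high and 12 mm thick in y stand on it in two pairs. Scribed thin lines cross at the middle of each bay.
- bay_front (a point): Centre of the bay nearer the robot, on the plate's top face (8 mm above the bench), axes as the plate's; its two stops are 110 mm apart along the plate's y (inner faces at y = +-55 mm, each stop 44 mm long in x). The block goes here.
- bay_rear (a point): Centre of the bay farther from the robot, on the plate's top face, 90 mm farther in the plate's x; its two stops are 160 mm apart along the plate's y (inner faces at y = +-80 mm, each 30 mm long in x). The bar goes here.
- tip_edge (a point): Point on the upper rim of the plate's right-hand (-y) side, level with the front bay in x; axes as the plate's. The side face is upright and 8 mm high; the block is tipped over this rim towards the plate's +y. The nearest stop begins 72 mm in from the rim.
- block_center (a point): Centre of the chunky wood offcut, 0.09 kg: own x 50 mm, own y its 70 mm length, own z 44 mm. It starts on the bench standing on end (own y up, own z away from the plate), 6 to 30 mm off the plate's right edge, within 20 mm of the front bay in the plate's x. Tipped over the edge it lies 44 mm high, length along the plate's y; so it must end.
- block: The same offcut; origin at the centre of its 50 x 70 mm face at own z = 0, axes as block_center.
- bar_center (a point): Centre of the long wood offcut, 45 x 120 x 30 mm (about 0.1 kg): own x is its 45 mm width (up along the slant in the rack), own y its 120 mm length (level), own z its 30 mm thickness. It is gripped across the thickness, by the middle of its length.
- bar: The same bar; origin at the centre of its 45 x 120 mm face at own z = 0, axes as bar_center. It ends standing 45 mm high, own x upright, length along the plate's y.
- rack: Wooden rack fixed on the bench, base 100 x 156 mm, 130 mm high, right of the plate; origin under its centre. Its slot leans 32 degrees from vertical, the top towards the rack's -x (roughly to the robot), and has walls only near the bar's ends (40 to 56 mm from the middle); it is 36 mm wide (the bar rests on the lower wall), walls up to 2 mm above the bar's mid-width; the bar's middle 80 mm is free on both faces and below.
- rack_slot (a point): Middle of the slot (the bar starts with its centre within 5 mm of it), 115 mm above the bench on the rack's origin axis; axes as the rack's. The bar comes out along (-sin 32 deg, 0, cos 32 deg) of the rack's axes; clear after 30 mm.
- nail_box: Bystander: open grey-brown box, 86 x 86 x 78 mm; origin under its centre.
- tape_measure: Bystander: tape measure, 71 x 87 x 36 mm; origin under its centre.
- sanding_block: Bystander: cork sanding block, 64 x 107 x 31 mm; origin under its centre.

How it is judged:
On the way, in this order (a step that is already met when the one before it is completed fails the run):
1. the block leans over the plate's edge, touching the plate (angle between block_center's own y axis and vertical between 0.15 and 1.2 rad and contact force between block and stage above 0.1 N and height (world z) of block_center below 0.06 m), for 0.04 s.
2. the block lies on the plate on the face that it was tipped onto (angle between the z axis of block and the z axis of stage, either way round below 0.15 rad and contact force between block and stage above 0.1 N and height (world z) of block_center below 0.045 m), for 0.2 s.
At the end, for the whole second after the job is handed in: The block lies (44 mm high) in the front bay and the bar stands on its 30 mm wide edge (45 mm high) in the rear bay, lengths from stop to stop; each centre within 6 mm of its bay centre in the plate's x and y, within 0.1 rad of square, on the plate, released and at rest (x of block_center in the frame of bay_front between -0.006 and 0.006 m and y of block_center in the frame of bay_front between -0.006 and 0.006 m and z of block_center in the frame of bay_front between 0.018 and 0.026 m and contact force between each of block, bar and stage above 0.1 N and linear speed of each of block, bar below 0.01 m/s and contact force between each of block, bar and the fingers below 0.05 N and x of bar_center in the frame of bay_rear between -0.006 and 0.006 m and y of bar_center in the frame of bay_rear between -0.006 and 0.006 m and z of bar_center in the frame of bay_rear between 0.0185 and 0.0265 m and angle between the z axis of block and the z axis of stage, either way round below 0.1 rad and angle between the y axis of each of block, bar and the y axis of stage, either way round below 0.1 rad and angle between the x axis of bar and the z axis of stage, either way round below 0.1 rad); the robot touches nothing.
It fails at once if the nail box is disturbed (moved more than 30 mm) (distance of nail_box from where it was at the start of the episode above 0.03 m).
It fails at once if the tape measure is disturbed (moved more than 30 mm) (distance of tape_measure from where it was at the start of the episode above 0.03 m).
It fails at once if the sanding block is disturbed (moved more than 30 mm) (distance of sanding_block from where it was at the start of the episode above 0.03 m).
It also fails if it takes over 67 s, if anything falls off the work surface, if the arm or the gripper's body presses on something with over 40 N, if the wrist force passes 120 N, or if a joint passes its speed limit or range.

### The arm

A 6-joint arm with a two-finger parallel gripper is mounted at the origin on a cart in front of the work surface, level with it; the furniture and walls round the work are solid. World frame = base frame: x ahead of the robot, y to its left, z up, the work surface at z = 0. Lengths are in m, angles in rad, forces in N, time in s.
With the tool pointing down it reaches from about 0.35 to 0.85 m from the base axis. Payload 8.1 kg.
Tool frame: the origin (TCP) lies midway between the tips of the shut fingers; the grasp point (between the pads) lies robot.grasp_offset behind it (robot.grasp_offset is the distance from the TCP to the grasp point, in m); z points along the fingers, y is the direction in which the jaws open and shut (so a half turn about z gives the same grasp; the last joint's range is limited). The gripper opens to 93 mm and grips with 3 to 60 N. Pads are 15 mm wide; open, the fingers measure 128 mm over their backs; the gripper's body (75 mm by 188 mm) begins 65 mm behind the grasp point.
Start: joints at [-0.085, 0.13, 1.488, -0, 1.523, -0.085], TCP at [0.6, 0, 0.219] pointing down, gripper open.
Joint ranges: [-2.96, 2.96], [-0.89, 2.26], [0.02, 2.5], [-1.34, 4.48], [0, 2.73], [-2.66, 2.66]. Speed limits (rad/s): [2.39, 2.39, 2.79, 3.14, 3.14, 3.14].

### API

Orientations are given as a rotation vector (axis times angle).
In Python, from plant import robot gives the robot as it stands.
- The arm moves only by the shell command python3 -m handwheel 'ROWS' [OPENING] [FORCE]. ROWS is text: rows parted by semicolons, each of 6 numbers parted by spaces: the shift along the world's x, y, z each as a share of 0.3 m, from -1 to 1, then the turn, a rotation vector about the world's x, y, z each as a share of 45 degrees, from -1 to 1. A call has 1 to 5 rows; each row is the pose to reach, as a shift and turn from the pose commanded when the call began; what a row does not reach only later rows make up. A row lasts 1/10 s, in which the tool goes at most 50 mm and 8.59 degrees, less where a joint would pass 70% of its speed; a pose out of reach is approached as far as the arm can. A call with a number of a shift or a turn outside -1 to 1 is refused whole. A call with a gripper value outside its range is refused whole. OPENING is the closure, from -1 (fully open) to 1 (shut), set as the call begins (- or left out, the last holds). The fingers move at their own pace and stop on an object; FORCE is the grip in N (left out, the last holds). Time passes only in rows, so rows that repeat a pose let the fingers close. It gives the time, the measured TCP pose, the force and the opening at its end, in the units of the state.
- robot.read_state(): the state, without advancing time (a new reading comes with each control period).
- robot.read_camera(name): name is "scene" or "side" or "wrist"; returns (picture, depth): 384x512x3 uint8, red, green, blue; 384x512 float32, m along the optical axis (not along the pixel's ray), 0 where there is no reading.
- robot.camera_model(name): a dict with "camera_matrix" (3x3 intrinsics, pixels), "pose" (4x4, takes a point from camera to world coordinates); the wrist camera has in their place "tool_from_camera" (4x4, takes a point from camera to tool coordinates, whose origin is the TCP and whose axes are the flange's). Camera axes: x right, y down, z forward; pixel columns grow to the right and rows downward; lengths in m; the calibration is good to about 2 mm. A picture is of the moment at which its call begins: read the wrist's pose just before it. camera_model takes no time and is no camera call.
- robot.close_job(): hands the job in, once; it reports no verdict.
Trained networks look in the newest picture that a camera, given by its name, has taken for a name from the list of things; names that differ only in an ending like _2 or _b are one class to them, and where a whole thing is asked for, a point or a joint stands for the part that bears it (a point fixed in the world has none). Each returns a list of dicts, best first, with "conf" (0 to 1); they miss things now and then, are a little off and sometimes report something else, mostly with a low value. They report only what shows in the picture. A call takes as long as a camera call.
- robot.look_for(camera, query): "rect" ([centre column, centre row, width, height] in pixels, round what is visible of it).
- robot.silhouettes(camera, query): "pixels" (384x512 bool, what is visible of it) and "rect" ([centre column, centre row, width, height] in pixels, round what is visible of it).
- robot.tip_of(camera, query): "at" ([row, column] in pixels: a listed point, or the origin of a listed thing).
The state is a dict: "t": time; "q": joint angles; "dq": joint speeds; "joint_torque": joint torques, N m; "tool_pos": TCP position; "orientation": TCP orientation; "force": force on the tool from outside, world axes, zero at the start; "wrist_torque": the same for the moment, N m; "opening": finger opening in m.
Only numpy, scipy, OpenCV 4.12 (cv2) and the standard library are available. Lean on these libraries where they do the work, as an engineer would, in place of code of your own. Each camera call takes 0.05 s, during which the arm holds its last target.

## Working session

There is one attempt and no reset: what is moved stays moved. The work goes in short steps, Python scripts to look and compute and a shell command to move; the robot and the scene stay as the last step left them, time stands still between calls to the robot, and variables do not carry over. Pictures are saved under pics/ and viewed, and the job is handed in when it is done.

```bash
ls; mkdir -p pics
python3 - <<'E'
from plant import robot
import cv2
s=robot.read_state();print(s)
print(robot.grasp_offset)
for c in ["scene","side","wrist"]:
    im,d=robot.read_camera(c)
    cv2.imwrite(f"pics/{c}0.png",im[:,:,::-1])
    m=robot.camera_model(c);print(c,m)
E
```

```text
pics
{'t': 0.0, 'q': array([-8.54245738e-02,  1.31158676e-01,  1.48929206e+00, -1.18223552e-05,
        1.52298947e+00, -8.54346327e-02]), 'dq': array([-0.00011212,  0.00072989, -0.00124202,  0.00109613, -0.00048679,
        0.00061541]), 'joint_torque': array([-1.61290725e-03, -5.59853125e+01, -4.91755986e+01,  7.67333270e-02,
        3.59135563e-02, -2.97389461e-04]), 'tool_pos': array([5.99425330e-01, 5.23351206e-05, 2.17581917e-01]), 'orientation': array([-2.22043542e+00, -2.22045903e+00,  1.88287237e-03]), 'force': array([ 0.02730891,  0.85840863, -0.24137205]), 'wrist_torque': array([-0.01682629,  0.06377594,  0.03723966]), 'opening': 0.0929323914385186}
0.0188
scene {'camera_matrix': array([[369.63386449,   0.        , 257.34702584],
       [  0.        , 369.63386449, 197.04369063],
       [  0.        ,   0.        ,   1.        ]]), 'pose': array([[ 0.66756345, -0.3253635 ,  0.66969966, -0.28268538],
       [-0.74451499, -0.30078293,  0.59600927, -0.68873852],
       [ 0.00751456, -0.89647544, -0.44302969,  0.62901267],
       [ 0.        ,  0.        ,  0.        ,  1.    
[... 281 characters left out ...]
3356406,  0.80371251, -1.1862056 ],
       [ 0.0172306 , -0.83559118, -0.5490815 ,  0.9269093 ],
       [ 0.        ,  0.        ,  0.        ,  1.        ]])}
wrist {'camera_matrix': array([[293.52289943,   0.        , 257.40945776],
       [  0.        , 293.52289943, 193.57716162],
       [  0.        ,   0.        ,   1.        ]]), 'tool_from_camera': array([[-2.10384971e-04, -9.66370367e-01, -2.57154175e-01,
         7.19336683e-02],
       [ 9.99999975e-01, -1.82228309e-04, -1.33324406e-04,
        -4.02039787e-04],
       [ 8.19799846e-05, -2.57154197e-01,  9.66370381e-01,
        -1.67114972e-01],
       [ 0.00000000e+00,  0.00000000e+00,  0.00000000e+00,
         1.00000000e+00]])}
```

View pics/scene0.png

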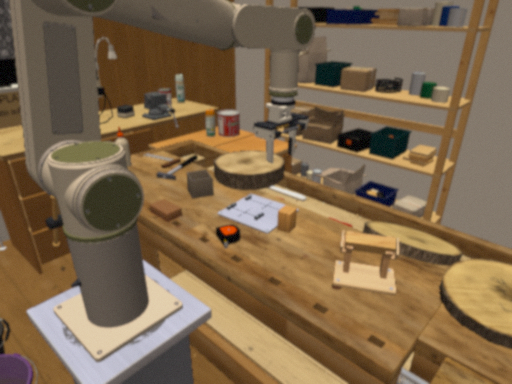

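View pics/side0.png

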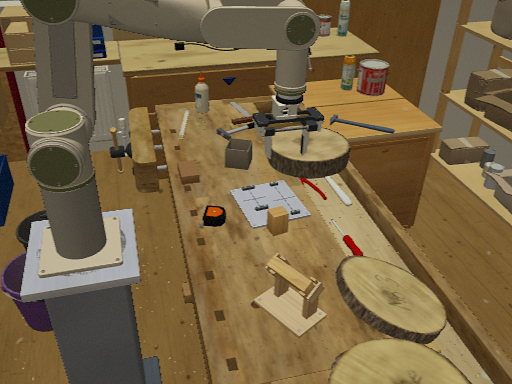

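View pics/wrist0.png

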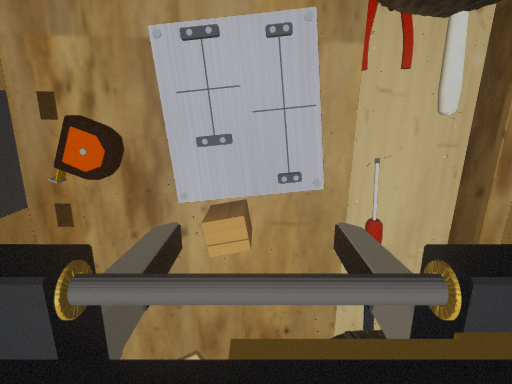

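```bash
cat > h.py <<'E'
import numpy as np, cv2
from scipy.spatial.transform import Rotation as R
from plant import robot
def campose(cam,s=None):
    m=robot.camera_model(cam)
    if cam!="wrist": return m["camera_matrix"],m["pose"]
    s=s or robot.read_state()
    T=np.eye(4);T[:3,:3]=R.from_rotvec(s["orientation"]).as_matrix();T[:3,3]=s["tool_pos"]
    return m["camera_matrix"],T@m["tool_from_camera"]
def shot(cam,name=None):
    s=robot.read_state(); K,P=campose(cam,s)
    im,d=robot.read_camera(cam)
    if name: cv2.imwrite(f"pics/{name}.png",im[:,:,::-1])
    return im,d,K,P
def cloud(d,K,P):
    v,u=np.mgrid[:d.shape[0],:d.shape[1]]
    c=np.stack([(u-K[0,2])/K[0,0]*d,(v-K[1,2])/K[1,1]*d,d],-1)
    return c@P[:3,:3].T+P[:3,3]
def pix_plane(u,v,K,P,z):
    r=P[:3,:3]@np.array([(u-K[0,2])/K[0,0],(v-K[1,2])/K[1,1],1]); o=P[:3,3]
    return o+r*(z-o[2])/r[2]
def proj(p,K,P):
    c=(np.asarray(p)-P[:3,3])@P[:3,:3]
    return np.stack([c[...,0]/c[...,2]*K[0,0]+K[0,2],c[...,1]/c[...,2]*K[1,1]+K[1,2]],-1)
E
python3 - <<'E'
from h import *
np.set_printoptions(precision=4,suppress=True)
for cam in ["wrist","side"]:
    im,d,K,P=shot(cam)
    W=cloud(d,K,P)
    for q in (["stage","block","bar","rack","tape_measure"] if cam=="wrist" else ["stage","block","bar","rack","nail_box","tape_measure","sanding_block"]):
        r=robot.silhouettes(cam,q)[:1]
        if not r: print(cam,q,None);continue
        m=r[0]["pixels"]&(d>0); p=W[m]
        z=np.percentile(p[:,2],[2,50,98])
        top=p[p[:,2]>z[2]-0.006]
        print(cam,q,round(r[0]["conf"],2),np.round(r[0]["rect"]),"z",z,"lo",np.percentile(p,2,0)[:2],"hi",np.percentile(p,98,0)[:2],"toprect",cv2.minAreaRect(top[:,:2].astype(np.float32)))
    for q in ["bay_front","bay_rear","tip_edge"]:
        r=robot.tip_of(cam,q)
        if r:
            a=r[0]["at"]; print(cam,q,r[0]["conf"],a,pix_plane(a[1],a[0],K,P,.008))
E
```

```text
wrist stage 0.77 [235. 106. 176. 196.] z [0.0074 0.0091 0.0191] lo [ 0.484 -0.026] hi [0.6729 0.1805] toprect ((0.5829181671142578, 0.07943309843540192), (0.12643137574195862, 0.19051235914230347), 5.620862007141113)
wrist block 0.71 [226. 226.  50.  55.] z [0.009  0.0707 0.0724] lo [ 0.5374 -0.0826] hi [ 0.5891 -0.0374] toprect ((0.5628859996795654, -0.062124498188495636), (0.049697671085596085, 0.043856583535671234), 10.30086612701416)
wrist bar None
wrist rack 0.54 [192. 354.  25.   8.] z [0.0022 0.0098 0.0141] lo [ 0.478  -0.2965] hi [ 0.5107 -0.2834] toprect ((0.49559736251831055, -0.2889710068702698), (0.012473147362470627, 0.03092820942401886), 88.86766815185547)
wrist tape_measure 0.85 [ 86. 148.  74.  66.] z [0.0082 0.0332 0.0355] lo [ 0.3479 -0.0038] hi [0.426 0.069] toprect ((0.392290323972702, 0.031011339277029037), (0.06702820211648941, 0.0653056874871254), 67.8897933959961)
wrist bay_front 0.74 [154.3, 91.8] [0.3861 0.0239 0.008 ]
wrist tip_edge 0.85 [199.9, 222.8] [ 0.5526 -0.0371  0.008 ]
side stage 0.88 [270. 205.  80.  47.] z [-0.0003  0.0074  0.0184] lo [ 0.4804 -0
[... 940 characters left out ...]
4779882431030273), (0.1006854921579361, 0.08214551955461502), 65.50787353515625)
side tape_measure 0.68 [212. 215.  29.  20.] z [0.0007 0.0291 0.0356] lo [ 0.344 -0.009] hi [0.4238 0.0621] toprect ((0.3908078968524933, 0.02698390930891037), (0.06849142909049988, 0.06467270106077194), 69.52429962158203)
side sanding_block 0.97 [188. 172.  24.  24.] z [0.0012 0.0289 0.0341] lo [0.3227 0.2522] hi [0.3826 0.3539] toprect ((0.3532538414001465, 0.3058983087539673), (0.1090625748038292, 0.061801787465810776), 89.5672836303711)
side bay_front 0.66 [198.0, 256.5] [0.5466 0.1018 0.008 ]
side bay_rear 0.55 [196.1, 282.0] [0.6309 0.0924 0.008 ]
side tip_edge 0.87 [221.9, 269.6] [ 0.5507 -0.0318  0.008 ]
```

Run:
```python
from h import *
np.set_printoptions(precision=4,suppress=True)
im,d,K,P=shot("wrist")
m=robot.silhouettes("wrist","stage")[0]["pixels"].astype(np.uint8)
c=max(cv2.findContours(m,0,1)[0],key=cv2.contourArea)
pts=np.array([pix_plane(u,v,K,P,.008)[:2] for u,v in c[:,0]],np.float32)
print(cv2.minAreaRect(pts))
z=cv2.resize(im[0:270,130:345],None,fx=2.2,fy=2.2,interpolation=cv2.INTER_CUBIC)
cv2.imwrite("pics/z1.png",z[:,:,::-1])
g=cv2.cvtColor(im,cv2.COLOR_RGB2GRAY)
for u,v in [(209,89),(284,107),(150,25),(316,9),(324,189),(178,202)]:
    print((u,v),pix_plane(u,v,K,P,.008))
im,d,K,P=shot("side")
z=cv2.resize(im[240:340,240:340],None,fx=5,fy=5,interpolation=cv2.INTER_CUBIC)
cv2.imwrite("pics/z2.png",z[:,:,::-1])
```

```text
((0.557011604309082, -0.07759551703929901), (0.06669482588768005, 0.0755983516573906), 8.544919967651367)
(209, 89) [0.5407 0.1031 0.008 ]
(284, 107) [0.6324 0.082  0.008 ]
(150, 25) [0.4755 0.173  0.008 ]
(316, 9) [0.6664 0.1893 0.008 ]
(324, 189) [ 0.6879 -0.0223  0.008 ]
(178, 202) [ 0.493  -0.0403  0.008 ]
```

View pics/z1.png

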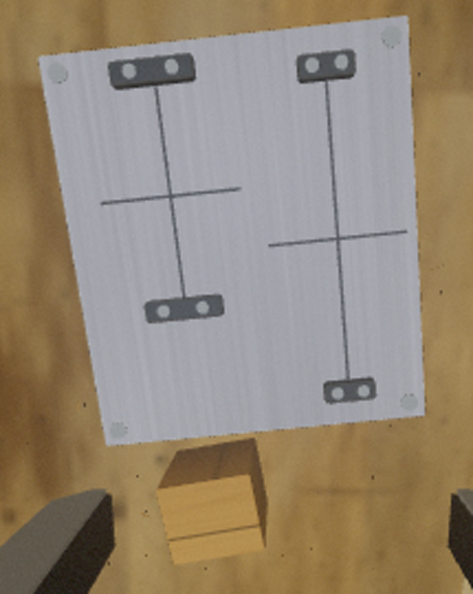

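View pics/z2.png

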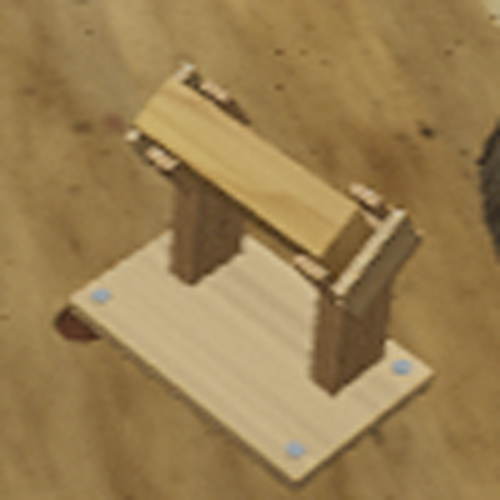

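```bash
python3 -m handwheel '-0.06 -0.16 0 0 0 0.06; -0.11 -0.32 0 0 0 0.115; -0.11 -0.417 0 0 0 0.115; -0.11 -0.417 0 0 0 0.115' 0.7 20
python3 - <<'E'
from h import *
np.set_printoptions(precision=4,suppress=True)
im,d,K,P=shot("wrist","w1")
W=cloud(d,K,P)
for q in ["stage","block","rack","bar"]:
    for r in robot.silhouettes("wrist",q)[:1]:
        m=r["pixels"]&(d>0); p=W[m]; z=np.percentile(p[:,2],[2,50,98]); top=p[p[:,2]>z[2]-0.005]
        print(q,r["conf"],r["rect"],z,cv2.minAreaRect(top[:,:2].astype(np.float32)))
E
```

```text
t: 1.7
tool_pos: [0.5664, -0.1289, 0.2188]
orientation: [2.123, 2.314, -0.001]
force: [0.7, 0.6, -0.5]
opening: 0.0659
stage 0.78 [285.0, 50.0, 172.2, 98.2] [0.0072 0.009  0.019 ] ((0.5898123383522034, 0.02160751074552536), (0.030100714415311813, 0.1411159634590149), 65.42304992675781)
block 0.97 [259.2, 118.8, 49.0, 46.4] [0.0695 0.071  0.0726] ((0.5628454685211182, -0.06269039213657379), (0.04954645410180092, 0.043833207339048386), 9.894566535949707)
rack 0.58 [201.9, 328.5, 78.0, 45.7] [0.0099 0.0376 0.1157] ((0.4865496754646301, -0.3012484312057495), (0.01445074938237667, 0.005426996853202581), 18.971452713012695)
```

View pics/w1.png

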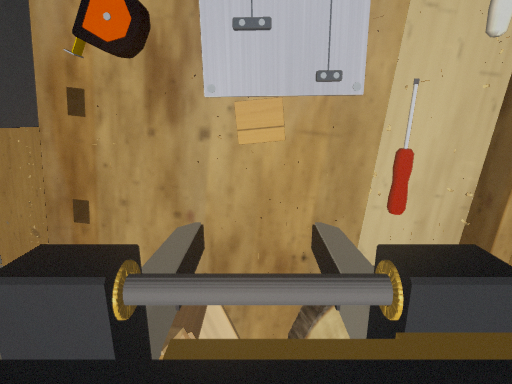

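```bash
python3 -m handwheel '0 0 -0.16 0 0 0; 0 0 -0.32 0 0 0; 0 0 -0.48 0 0 0; 0 0 -0.62 0 0 0; 0 0 -0.683 0 0 0' ; python3 -m handwheel '0 0 0 0 0 0; 0 0.03 0 0 0 0; 0 0.05 0 0 0 0;0 0.06 0 0 0 0'
```

```text
t: 2.45
tool_pos: [0.5638, -0.1226, 0.0086]
orientation: [-2.112, -2.317, 0.004]
force: [-0.3, -0.7, -0.4]
opening: 0.0144
t: 2.85
tool_pos: [0.5688, -0.1063, 0.016]
orientation: [2.116, 2.318, 0.003]
force: [0.2, 0.1, -0.4]
opening: 0.0137
```

```bash
python3 -m handwheel '-0.01 0.02 0 0 0 0; -0.012 0.04 0 0 0 0; -0.013 0.055 0 0 0 0; -0.013 0.06 0 0 0 0;-0.013 0.06 0 0 0 0'; python3 -c "
from h import *
im,d,K,P=shot('side'); z=cv2.resize(im[160:280,200:340],None,fx=5,fy=5,interpolation=cv2.INTER_CUBIC)
cv2.imwrite('pics/s2.png',z[:,:,::-1]);print(robot.read_state()['tool_pos'],robot.read_state()['force'])"
```

```text
t: 3.35
tool_pos: [0.5631, -0.0888, 0.0138]
orientation: [2.119, 2.32, 0.0]
force: [-0.7, -0.2, -0.1]
opening: 0.014
[ 0.56313898 -0.08899691  0.01374134] [0.20656039 0.58288076 0.04985951]
```

View pics/s2.png

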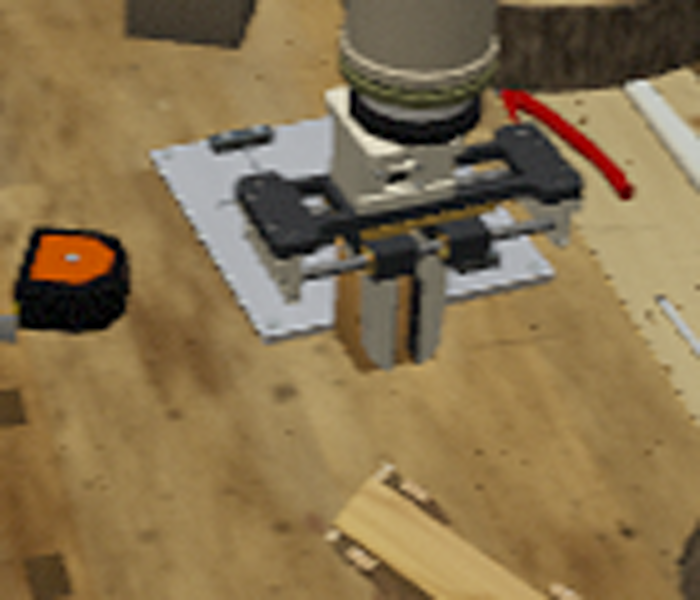

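```bash
for i in 1; do python3 -m handwheel '0 0.007 0 0 0 0; 0 0.014 0 0 0 0; 0 0.014 0 0 0 0'; python3 -m handwheel '0 0.007 0 0 0 0; 0 0.014 0 0 0 0; 0 0.014 0 0 0 0'; done
```

```text
t: 3.7
tool_pos: [0.5635, -0.0878, 0.0145]
orientation: [2.117, 2.317, -0.004]
force: [-2.0, -12.5, 4.6]
opening: 0.0142
t: 4.0
tool_pos: [0.5636, -0.0872, 0.0155]
orientation: [2.115, 2.313, -0.01]
force: [-6.8, -27.6, 6.8]
opening: 0.0144
```

```bash
python3 -m handwheel '0 -0.05 0 0 0 0; 0 -0.05 0.05 0 0 0; 0 -0.05 0.11 0 0 0; 0 -0.05 0.115 0 0 0';  python3 -m handwheel '0 0.03 0 0 0 0; 0 0.05 0 0 0 0; 0 0.065 0 0 0 0; 0 0.08 0 0 0 0;0 0.08 0 0 0 0'; python3 -c "
from h import *
im,d,K,P=shot('side'); z=cv2.resize(im[160:280,200:340],None,fx=5,fy=5,interpolation=cv2.INTER_CUBIC)
cv2.imwrite('pics/s3.png',z[:,:,::-1]);print(robot.read_state()['tool_pos'],robot.read_state()['force'])"
```

```text
t: 4.4
tool_pos: [0.5651, -0.0958, 0.0513]
orientation: [2.117, 2.317, 0.004]
force: [0.1, -0.4, 0.6]
opening: 0.0138
t: 4.9
tool_pos: [0.5655, -0.074, 0.0513]
orientation: [2.113, 2.314, -0.001]
force: [-1.7, -13.5, 18.5]
opening: 0.0136
[ 0.56555868 -0.07401166  0.05126289] [ -2.20662542 -12.90894343  17.61649762]
```

View pics/s3.png

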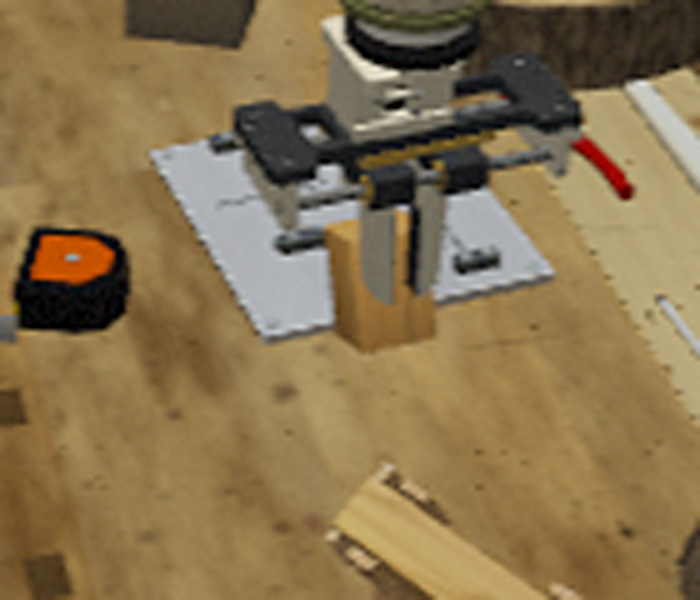

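```bash
python3 -m handwheel '0 0 0.02 0 0 0; 0 0.025 0.035 0 0 0; 0 0.05 0.045 0 0 0; 0 0.075 0.05 0 0 0;0 0.095 0.05 0 0 0'; python3 -c "
from h import *
im,d,K,P=shot('side'); z=cv2.resize(im[160:280,200:340],None,fx=5,fy=5,interpolation=cv2.INTER_CUBIC)
cv2.imwrite('pics/s4.png',z[:,:,::-1]);print(robot.read_state()['tool_pos'],robot.read_state()['force'])"
```

```text
t: 5.45
tool_pos: [0.5627, -0.0417, 0.0628]
orientation: [-2.117, -2.32, 0.0]
force: [-0.7, -0.6, -0.3]
opening: 0.0143
[ 0.56266478 -0.0410933   0.06270098] [-0.20719966 -0.13145942 -0.33583761]
```

View pics/s4.png

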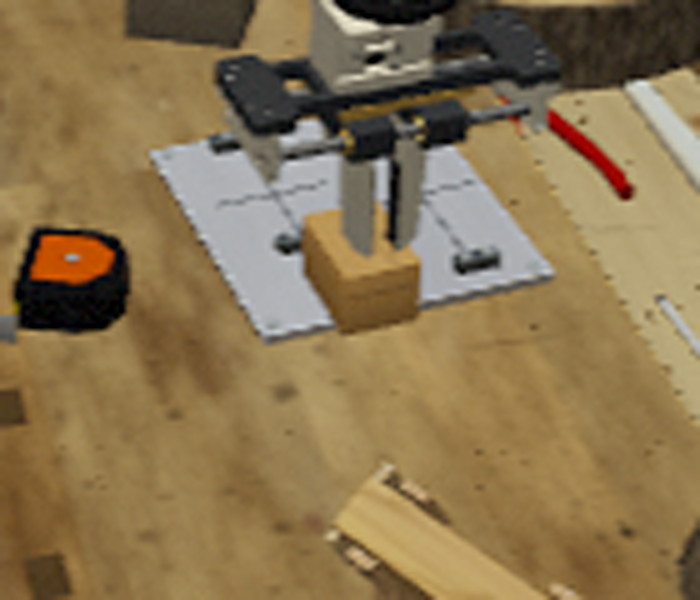

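```bash
python3 -m handwheel '0 0 0.16 0 0 0; 0.05 0.05 0.32 0 0 0; 0.1 0.15 0.45 0 0 0; 0.1 0.17 0.45 0 0 0;0.1 0.17 0.45 0 0 0' -0.85; python3 -m handwheel '0 0 0 0 0 0;0 0 0 0 0 0'
python3 - <<'E'
from h import *
np.set_printoptions(precision=4,suppress=True)
im,d,K,P=shot("wrist","w2")
print(robot.read_state()["tool_pos"])
W=cloud(d,K,P)
for r in robot.silhouettes("wrist","block")[:1]:
        m=r["pixels"]&(d>0); p=W[m]; z=np.percentile(p[:,2],[2,50,98]); top=p[p[:,2]>z[2]-0.005]
        print(r["conf"],r["rect"],z,cv2.minAreaRect(top[:,:2].astype(np.float32)))
np.savez("w2.npz",im=im,d=d,K=K,P=P)
z=cv2.resize(im[0:300,120:420],None,fx=2,fy=2,interpolation=cv2.INTER_CUBIC)
cv2.imwrite("pics/z3.png",z[:,:,::-1])
E
```

```text
t: 6.0
tool_pos: [0.5941, 0.0093, 0.1994]
orientation: [2.115, 2.32, 0.003]
force: [-0.6, -0.4, 0.4]
opening: 0.0495
t: 6.2
tool_pos: [0.5916, 0.0073, 0.1957]
orientation: [-2.117, -2.317, 0.004]
force: [-1.0, 0.8, -0.5]
opening: 0.0655
[0.5917 0.0072 0.196 ]
0.87 [229.1, 197.4, 44.3, 70.4] [0.0196 0.053  0.0545] ((0.5595922470092773, -0.01576455682516098), (0.04985567182302475, 0.06928659975528717), 5.028977870941162)
```

View pics/z3.png

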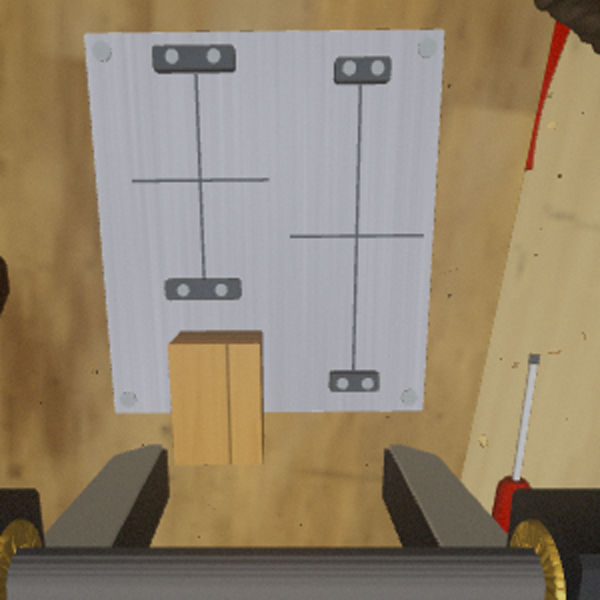

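Run:
```python
from h import *
np.set_printoptions(precision=4,suppress=True)
z=np.load("w2.npz");K,P,im=z["K"],z["P"],z["im"]
f=pix_plane(220,89.75,K,P,.008);r=pix_plane(298.25,118,K,P,.008);print(f,r)
for a,b in [((200,75),(203,276)),((360,86),(353.5,368)),((132,181),(269,179)),((290,236),(424,236)),((115,411),(424,409)),((85,31),(443,30))]:
    A=pix_plane(120+a[0]/2,a[1]/2,K,P,.008);B=pix_plane(120+b[0]/2,b[1]/2,K,P,.008);v=B-A
    ang=np.arctan2(v[1],v[0]); print(ang if abs(ang)<.5 else ang+np.pi/2, np.hypot(*v[:2]))
v=r-f
for y in (.08,.09,.1): print(y, v[0]*np.cos(y)+v[1]*np.sin(y), -v[0]*np.sin(y)+v[1]*np.cos(y))
```

```text
[0.5388 0.1034 0.008 ] [0.6319 0.0803 0.008 ]
0.07335552579483307 0.10858766022854381
0.10157053084337653 0.1591546627294673
0.10309274782260149 0.07846651122689781
0.08966080728749304 0.07835966153879782
0.09767807962433489 0.1953205226800438
0.09089030658947657 0.1928297942414412
0.08 0.09088839264839846 -0.03042322562468506
0.09 0.09057962108090148 -0.03133057325457441
0.1 0.09026179162677916 -0.03223478785324703
```

```bash
python3 -m handwheel '-0.06 -0.04 -0.1 0 0 0; -0.107 -0.077 -0.25 0 0 0; -0.107 -0.077 -0.35 0 0 0; -0.107 -0.077 -0.35 0 0 0' -0.8; python3 -c "
from h import *
s=robot.read_state();print(s['tool_pos'],s['opening'])
im,d,K,P=shot('wrist','w3')
s=robot.read_state();print(s['tool_pos'],s['opening'])"
```

```text
t: 6.7
tool_pos: [0.556, -0.0156, 0.0872]
orientation: [-2.115, -2.312, 0.01]
force: [-0.7, 0.5, -0.6]
opening: 0.0838
[ 0.555961   -0.01557089  0.08715915] 0.08380866774144105
[ 0.55838065 -0.01551792  0.09057403] 0.08334121329540539
```

View pics/w3.png

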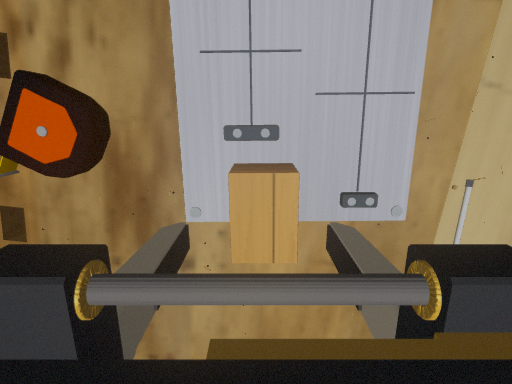

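```bash
python3 -m handwheel '0.007 0 -0.13 0 0 0; 0.007 0 -0.25 0 0 0; 0.007 0 -0.25 0 0 0;0.007 0 -0.25 0 0 0'; python3 -m handwheel '0 0 0 0 0 0;0 0 0 0 0 0;0 0 0 0 0 0;0 0 0 0 0 0' 1 20;  python3 -c "
from h import *
s=robot.read_state();print(s['tool_pos'],s['opening'],s['force'])"
```

```text
t: 7.15
tool_pos: [0.564, -0.0154, 0.02]
orientation: [2.119, 2.319, 0.001]
force: [-0.0, -1.2, 0.4]
opening: 0.0832
t: 7.55
tool_pos: [0.5638, -0.0154, 0.0193]
orientation: [2.118, 2.319, 0.001]
force: [-0.4, -0.8, 1.3]
opening: 0.0559
[ 0.56377408 -0.01535948  0.01933566] 0.05587131180649201 [-0.35926595 -0.75834018  1.27651203]
```

```bash
python3 -m handwheel '0 0 0 0 0 0;0 0 0 0 0 0;0 0 0 0 0 0' 1 20; python3 -m handwheel '0 0 0.05 0 0 0;0 0 0.1 0 0 0;0 0 0.1 0 0 0';  python3 - <<'E'
from h import *
np.set_printoptions(precision=4,suppress=True)
s=robot.read_state();print(s['tool_pos'],s['opening'],s['force'])
im,d,K,P=shot("wrist","w4")
W=cloud(d,K,P)
for r in robot.silhouettes("wrist","block")[:1]:
        m=r["pixels"]&(d>0); p=W[m]; z=np.percentile(p[:,2],[2,50,98]); top=p[p[:,2]>z[2]-0.005]
        print(r["conf"],r["rect"],z,cv2.minAreaRect(top[:,:2].astype(np.float32)))
E
```

```text
t: 7.85
tool_pos: [0.5633, -0.0153, 0.0187]
orientation: [2.119, 2.319, 0.0]
force: [-1.9, -0.5, 6.0]
opening: 0.0499
t: 8.15
tool_pos: [0.5655, -0.0155, 0.0518]
orientation: [2.116, 2.316, 0.005]
force: [0.4, -0.6, 0.3]
opening: 0.0497
[ 0.5655 -0.0155  0.0518] 0.04969532984100554 [ 0.3646 -0.632   0.3333]
0.91 [256.2, 250.8, 104.6, 148.3] [0.0502 0.086  0.0873] ((0.565171480178833, -0.01617889478802681), (0.05023570731282234, 0.07096821814775467), 5.491196632385254)
```

View pics/w4.png

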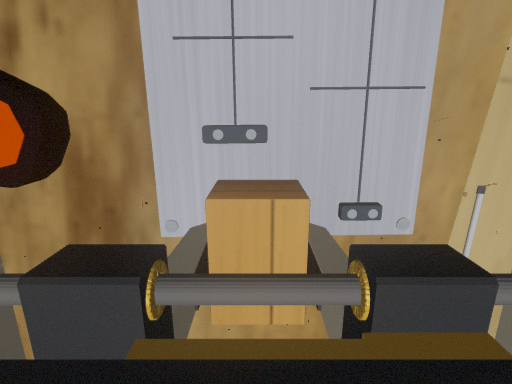

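Run:
```python
from h import *
np.set_printoptions(precision=4,suppress=True)
s=robot.read_state();K,P=campose("wrist",s);print(s['tool_pos'])
print(pix_plane(234,37.5,K,P,.008),pix_plane(368,88,K,P,.008))
```

```text
[ 0.564  -0.0154  0.0494]
[0.5379 0.1032 0.008 ] [0.6296 0.0807 0.008 ]
```

```bash
python3 -m handwheel '-0.02 0.1 0 0 0 0;-0.05 0.22 0 0 0 0;-0.083 0.34 0 0 0 0;-0.083 0.398 0 0 0 0;-0.083 0.398 0 0 0 0'; python3 -m handwheel '0 0 0 0 0 0';  python3 - <<'E'
from h import *
np.set_printoptions(precision=4,suppress=True)
s=robot.read_state();print(s['tool_pos'],s['opening'],s['force'])
im,d,K,P=shot("wrist","w5")
W=cloud(d,K,P)
for r in robot.silhouettes("wrist","block")[:1]:
        m=r["pixels"]&(d>0); p=W[m]; z=np.percentile(p[:,2],[2,50,98]); top=p[p[:,2]>z[2]-0.005]
        print(r["conf"],r["rect"],z,cv2.minAreaRect(top[:,:2].astype(np.float32)))
im,d,K,P=shot('side'); z=cv2.resize(im[160:260,200:340],None,fx=5,fy=5,interpolation=cv2.INTER_CUBIC)
cv2.imwrite('pics/s5.png',z[:,:,::-1])
E
```

```text
t: 8.75
tool_pos: [0.5373, 0.1063, 0.0476]
orientation: [-2.115, -2.322, 0.0]
force: [-0.4, -0.5, -1.4]
opening: 0.0499
t: 8.85
tool_pos: [0.5379, 0.104, 0.0478]
orientation: [-2.117, -2.321, 0.001]
force: [-0.2, -0.3, -0.0]
opening: 0.0498
[0.5379 0.104  0.0478] 0.04981767664571002 [-0.1855 -0.2874 -0.0325]
0.77 [258.0, 251.7, 106.3, 148.2] [0.0474 0.082  0.0833] ((0.5376297235488892, 0.10313806682825089), (0.05058114603161812, 0.071211077272892), 5.062870502471924)
```

View pics/w5.png

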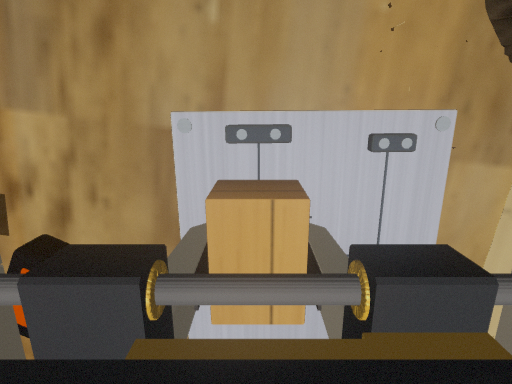

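View pics/s5.png

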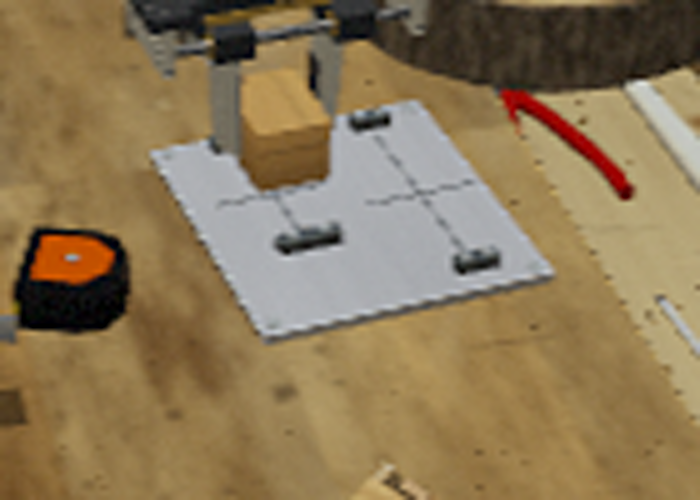

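```bash
python3 -m handwheel '0.004 0 -0.05 0 0 0;0.004 0 -0.085 0 0 0;0.004 0 -0.095 0 0 0;0.004 0 -0.098 0 0 0;0.004 0 -0.098 0 0 0'
```

```text
t: 9.5
tool_pos: [0.5385, 0.1035, 0.0185]
orientation: [-2.119, -2.318, 0.003]
force: [-6.2, -2.6, 9.5]
opening: 0.0501
```

Landed. Open to about 75 mm and rise.

```bash
python3 -m handwheel '0 0 0 0 0 0;0 0 0 0 0 0;0 0 0 0 0 0' -0.6;python3 -m handwheel '0 0 0.1 0 0 0;0 0 0.25 0 0 0;0 -0.1 0.4 0 0 0; 0.1 -0.25 0.55 0 0 0;0.15 -0.33 0.6 0 0 0' -0.6; python3 -m handwheel '0 0 0 0 0 0;0 0 0 0 0 0'
python3 - <<'E'
from h import *
np.set_printoptions(precision=4,suppress=True)
s=robot.read_state();print(s['tool_pos'],s['opening'],s['force'])
im,d,K,P=shot("wrist","w6")
W=cloud(d,K,P)
for r in robot.silhouettes("wrist","block")[:1]:
        m=r["pixels"]&(d>0); p=W[m]; z=np.percentile(p[:,2],[2,50,98]); top=p[p[:,2]>z[2]-0.005]
        print(r["conf"],r["rect"],z,cv2.minAreaRect(top[:,:2].astype(np.float32)))
np.savez("w6.npz",im=im,d=d,K=K,P=P)
z=cv2.resize(im[0:300,120:420],None,fx=2,fy=2,interpolation=cv2.INTER_CUBIC)
cv2.imwrite("pics/z6.png",z[:,:,::-1])
E
```

```text
t: 9.8
tool_pos: [0.5391, 0.104, 0.0182]
orientation: [-2.119, -2.319, 0.001]
force: [0.3, 0.0, 0.5]
opening: 0.0692
t: 10.3
tool_pos: [0.5827, 0.0087, 0.1984]
orientation: [2.116, 2.32, 0.003]
force: [1.1, -0.0, 0.5]
opening: 0.0744
t: 10.5
tool_pos: [0.5824, 0.0085, 0.196]
orientation: [2.121, 2.317, 0.001]
force: [0.6, 0.1, -0.4]
opening: 0.0746
[0.5824 0.0085 0.196 ] 0.07455957021821141 [ 0.6157  0.0909 -0.365 ]
0.97 [222.2, 86.1, 52.8, 75.8] [0.0165 0.053  0.0545] ((0.5383671522140503, 0.10299219191074371), (0.05000264197587967, 0.06913323700428009), 5.0162577629089355)
```

View pics/z6.png

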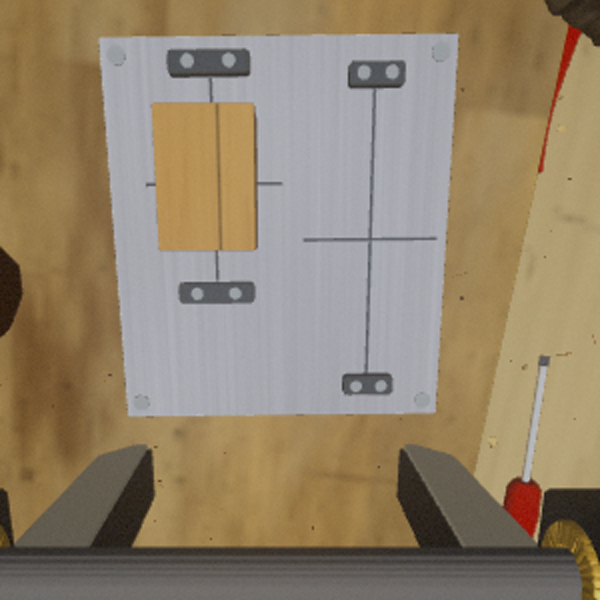

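```bash
python3 -m handwheel '0 -0.16 0.06 0 0 0.1;0 -0.33 0.1 0 0 0.2;-0.05 -0.5 0.15 0 0 0.3;-0.1 -0.66 0.15 0 0 0.4;-0.1 -0.83 0.15 0 0 0.45'; python3 -m handwheel '-0.1 -0.16 0.0 0 0 0;-0.17 -0.33 0 0 0 0;-0.17 -0.5 0 0 0 0;-0.17 -0.63 0 0 0 0;-0.17 -0.65 0 0 0 0';  python3 -m handwheel '0 0 0 0 0 0;0 0 0 0 0 0'
python3 - <<'E'
from h import *
np.set_printoptions(precision=4,suppress=True)
s=robot.read_state();print(s['tool_pos'],s['opening'],s['force'])
im,d,K,P=shot("wrist","w7")
W=cloud(d,K,P)
np.savez("w7.npz",im=im,d=d,K=K,P=P)
for q in ["bar","rack"]:
  for r in robot.silhouettes("wrist",q)[:1]:
        m=r["pixels"]&(d>0); p=W[m]; z=np.percentile(p[:,2],[2,50,98]); top=p[p[:,2]>z[2]-0.005]
        print(q,r["conf"],r["rect"],z,cv2.minAreaRect(top[:,:2].astype(np.float32)))
        np.save(q+".npy",m)
for q in ["bar_center","rack_slot","bar","rack"]: print(q,robot.tip_of("wrist",q)[:1])
E
```

```text
t: 11.1
tool_pos: [0.551, -0.2303, 0.24]
orientation: [-1.671, -2.659, -0.0]
force: [0.2, -0.5, 1.0]
opening: 0.0746
t: 11.6
tool_pos: [0.4993, -0.4284, 0.2372]
orientation: [-1.68, -2.65, 0.001]
force: [-0.7, -0.2, -0.9]
opening: 0.0745
t: 11.8
tool_pos: [0.5016, -0.4234, 0.2394]
orientation: [-1.675, -2.655, -0.002]
force: [0.2, 0.3, 1.2]
opening: 0.0745
[ 0.5016 -0.4234  0.2394] 0.07450176591999388 [0.1958 0.2638 1.1691]
bar 0.92 [270.4, 141.2, 49.5, 135.3] [0.1078 0.1318 0.141 ] ((0.49163228273391724, -0.3761616051197052), (0.014745892025530338, 0.11936111003160477), 27.56100845336914)
rack 0.63 [271.1, 139.9, 80.0, 149.8] [0.0113 0.014  0.1296] ((0.5038191676139832, -0.37018316984176636), (0.029046399518847466, 0.13975392282009125), 27.651891708374023)
bar_center [{'at': [142.4, 273.0], 'conf': 0.92}]
rack_slot []
bar []
rack []
```

View pics/w7.png

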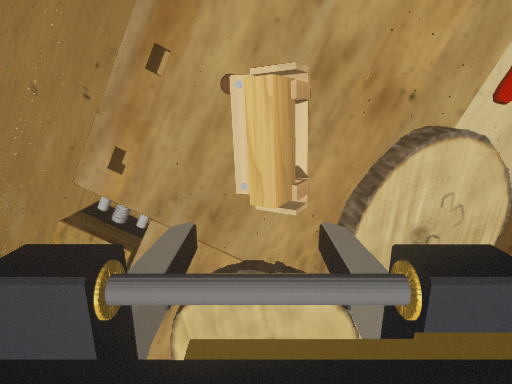

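Run:
```python
from h import *
np.set_printoptions(precision=4,suppress=True)
z=np.load("w7.npz");d,K,P=z["d"],z["K"],z["P"]
W=cloud(d,K,P);m=np.load("bar.npy")
m=cv2.erode(m.astype(np.uint8),np.ones((3,3)))>0
p=W[m]
for yaw in (27.0,27.6,28.2):
    y=np.radians(yaw);a=np.radians(32)
    ex=np.array([np.cos(y),np.sin(y),0]);ey=np.array([-np.sin(y),np.cos(y),0]);ez=np.array([0,0,1])
    out=-np.sin(a)*ex+np.cos(a)*ez; th=np.cos(a)*ex+np.sin(a)*ez
    o,t,l=p@out,p@th,p@ey
    print(yaw,"out",np.percentile(o,[1,50,90,99]),"th",np.percentile(t,[1,5,50,95,99]),"len",np.percentile(l,[.3,99.7]))
    h,e=np.histogram(o,30);print(h,e[[0,-1]]); h,e=np.histogram(t,30);print(h,e[[0,-1]])
    # edge-face plane: residual
    top=o>np.percentile(o,90)-0.004
    A=np.c_[p[top],np.ones(top.sum())]
    c=p[top].mean(0);n=np.linalg.svd(p[top]-c)[2][2];n*=np.sign(n[2]);print("n",n,"tilt",np.degrees(np.arccos(n[2])),"yaw",np.degrees(np.arctan2(-n[1],-n[0])),c)
    O=np.median(o[top])-0.0225
    T1=np.percentile(t,99)
    print(O,T1)
```

```text
27.0 out [-0.0627 -0.0242 -0.023  -0.0223] th [0.277  0.2791 0.3005 0.3049 0.3052] len [-0.616  -0.5005]
[   3   10   45   37   56   63   52   67   80   76   91   75   78  100
   92   83   90   98   91   94   96  103   98  109   98  105  104  374
 2527  432] [-0.0671 -0.0214]
[  20   74   98  103  117  107  123   96  119  117   92  120  109  116
  114  122  114  121  119  113  134  111  135  129  124  120  121  468
 1723  248] [0.2753 0.3059]
n [-0.457  -0.2379  0.8571] tilt 31.011902947209922 yaw 27.500962150430833 [ 0.4836 -0.3764  0.1345]
-0.04614270094398837 0.3051896293205157
27.6 out [-0.0594 -0.0211 -0.0199 -0.0193] th [0.272  0.2742 0.2956 0.2998 0.3001] len [-0.6187 -0.5032]
[   3   13   43   45   51   60   53   71   78   79   89   68   86   92
   96   82   84   97   93   93   91  101  105  104   91  109  100  241
 2453  656] [-0.0638 -0.0185]
[  34   84  104  115   93  107  117   95  125  115   91  105  105  124
  106  123  105  123  112  122  111  124  125  120  123  120  117  144
 1596  742] [0.2707 0.3005]
n [-0.4567 -0.238   0.8572] tilt 30.996263209128113 yaw 27.53165313187934 [ 0.4836 -0.3764  0.1345]
-0.043056084125038675 0.30006154295788084
28.2 out [-0.0562 -0.018  -0.0168 -0.0161] th [0.267  0.2692 0.2906 0.295  0.2953] len [-0.6214 -0.5059]
[   3   20   40   48   54   52   59   71   81   73   92   73   80   94
   93   85   86   93   94   93   98   94  104  104   90  104  106  325
 2416  602] [-0.0605 -0.0153]
[  36   82  109  113   98  108  117   95  128  112  105   98  110  120
  112  118  109  140  105  118  125  123  126  116  126  123  121  434
 1727  273] [0.2657 0.296 ]
n [-0.4568 -0.2385  0.857 ] tilt 31.017550566678548 yaw 27.574811879031987 [ 0.4837 -0.3766  0.1345]
-0.03994609502839705 0.2952692053474396
```

```bash
cat >> h.py <<'E'
def target_R(yawdeg,tiltdeg):
    y=np.radians(yawdeg);a=np.radians(tiltdeg)
    ex=np.array([np.cos(y),np.sin(y),0]);ez=np.array([0,0,1.])
    out=-np.sin(a)*ex+np.cos(a)*ez; th=np.cos(a)*ex+np.sin(a)*ez
    return np.stack([np.cross(th,-out),th,-out],1)
def delta(pos,Rt):
    s=robot.read_state();Rc=R.from_rotvec(s["orientation"]).as_matrix()
    dr=R.from_matrix(Rt@Rc.T).as_rotvec()
    print("tool",np.round(s["tool_pos"],4),"rows shift",np.round((np.array(pos)-s["tool_pos"])/.3,3),"turn",np.round(dr/(np.pi/4),3),"force",np.round(s["force"],1),"open",round(s["opening"],4))
E
python3 - <<'E'
from h import *
delta([.466,-.3895,.1645],target_R(27.6,31.7))
E
```

```text
tool [ 0.5017 -0.4247  0.2411] rows shift [-0.119  0.117 -0.255] turn [ 0.315 -0.63   0.046] force [ 0.5  0.6 -0. ] open 0.0749
```

```bash
python3 -m handwheel '-0.04 0.04 0 0.06 -0.12 0.01;-0.08 0.08 0 0.13 -0.26 0.02;-0.119 0.117 0 0.2 -0.4 0.03;-0.119 0.117 0 0.26 -0.53 0.04;-0.119 0.117 -0.05 0.315 -0.63 0.046';  python3 -m handwheel '0 0 -0.05 0 0 0;0 0 -0.1 0 0 0;0 0 -0.1 0 0 0'
python3 - <<'E'
from h import *
delta([.466,-.3895,.1645],target_R(27.6,31.7))
delta([.5014,-.3711,.1009],target_R(27.6,31.7))
im,d,K,P=shot("wrist","w8")
W=cloud(d,K,P)
im,d,K,P=shot('side'); z=cv2.resize(im[180:360,180:380],None,fx=3,fy=3,interpolation=cv2.INTER_CUBIC)
cv2.imwrite('pics/s8.png',z[:,:,::-1])
E
```

```text
t: 12.65
tool_pos: [0.4659, -0.3916, 0.229]
orientation: [1.434, 2.369, 0.673]
force: [-0.1, 0.5, -0.6]
opening: 0.0744
t: 12.95
tool_pos: [0.4653, -0.3887, 0.1928]
orientation: [1.442, 2.379, 0.676]
force: [-0.3, 1.3, 0.4]
opening: 0.0746
tool [ 0.4653 -0.3887  0.1928] rows shift [ 0.002 -0.003 -0.094] turn [-0.004 -0.006 -0.001] force [-0.3  1.3  0.4] open 0.0746
tool [ 0.4653 -0.3887  0.1928] rows shift [ 0.12   0.059 -0.306] turn [-0.004 -0.006 -0.001] force [-0.3  1.3  0.4] open 0.0746
```

View pics/w8.png

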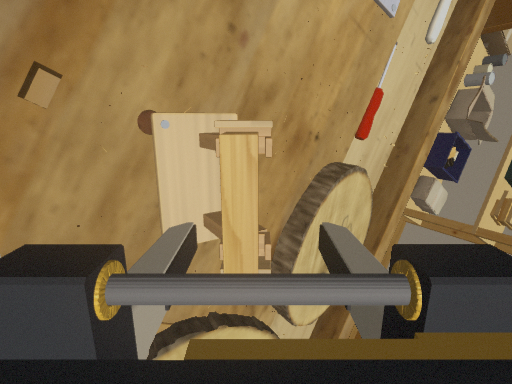

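View pics/s8.png

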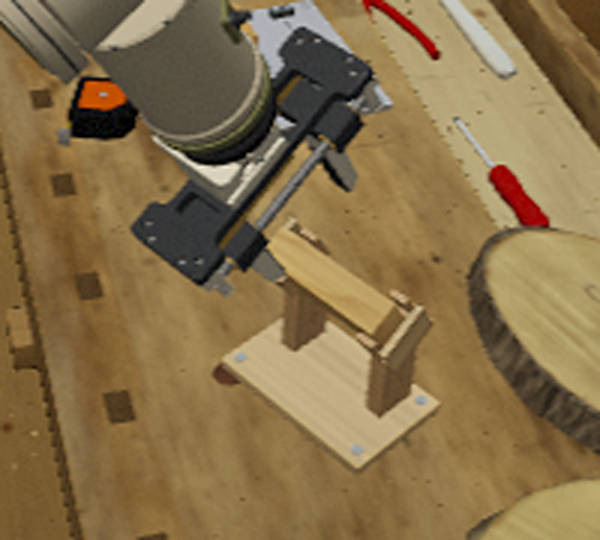

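```bash
python3 -m handwheel '0 -0.003 -0.05 0 0 0;0.002 -0.003 -0.094 0 0 0;0.002 -0.003 -0.094 0 0 0'
python3 - <<'E'
from h import *
np.set_printoptions(precision=4,suppress=True)
delta([.5014,-.3711,.1009],target_R(27.6,31.7))
im,d,K,P=shot("wrist","w9")
W=cloud(d,K,P)
Rt=target_R(27.6,31.7)
for r in robot.silhouettes("wrist","bar")[:1]:
    m=cv2.erode((r["pixels"]&(d>0)).astype(np.uint8),np.ones((3,3)))>0; p=W[m]@Rt
    print(r["conf"],r["rect"]); print("len,th,-out pct",np.percentile(p,[.5,50,99.5],axis=0))
    print("tool in same",robot.read_state()["tool_pos"]@Rt)
E
```

```text
t: 13.35
tool_pos: [0.4657, -0.3897, 0.1645]
orientation: [1.442, 2.377, 0.678]
force: [-0.8, -0.2, -0.4]
opening: 0.0745
tool [ 0.4657 -0.3897  0.1645] rows shift [ 0.119  0.062 -0.212] turn [-0.005 -0.004 -0.   ] force [-0.8 -0.2 -0.4] open 0.0745
0.58 [258.9, 203.6, 39.9, 140.5]
len,th,-out pct [[-0.6046  0.2705  0.0174]
 [-0.5485  0.2844  0.019 ]
 [-0.5013  0.2985  0.0326]]
tool in same [-0.5622  0.285  -0.0198]
```

View pics/w9.png

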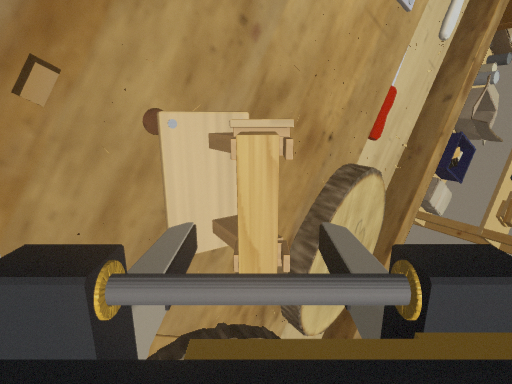

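```bash
python3 -m handwheel '0.04 0.021 -0.07 0 0 0;0.08 0.042 -0.14 0 0 0;0.105 0.055 -0.188 0 0 0;0.119 0.062 -0.212 0 0 0;0.119 0.062 -0.212 0 0 0'; python3 -m handwheel '0 0 0 0 0 0;0 0 0 0 0 0;0 0 0 0 0 0;0 0 0 0 0 0;0 0 0 0 0 0' 1 25;  python3 -m handwheel '0 0 0 0 0 0;0 0 0 0 0 0;0 0 0 0 0 0' 1 25
python3 - <<'E'
from h import *
delta([.5014,-.3711,.1009],target_R(27.6,31.7))
im,d,K,P=shot("wrist","w10")
im,d,K,P=shot('side'); z=cv2.resize(im[180:360,180:380],None,fx=3,fy=3,interpolation=cv2.INTER_CUBIC)
cv2.imwrite('pics/s10.png',z[:,:,::-1])
E
```

```text
t: 13.95
tool_pos: [0.5019, -0.3718, 0.1029]
orientation: [1.44, 2.376, 0.676]
force: [-0.1, -0.0, 0.3]
opening: 0.0742
t: 14.45
tool_pos: [0.5019, -0.373, 0.1042]
orientation: [1.44, 2.375, 0.674]
force: [-0.2, 0.0, -0.8]
opening: 0.0388
t: 14.75
tool_pos: [0.5017, -0.3729, 0.1039]
orientation: [1.44, 2.375, 0.674]
force: [-3.4, -2.5, 0.2]
opening: 0.0299
tool [ 0.5017 -0.3729  0.1039] rows shift [-0.001  0.006 -0.01 ] turn [-0.    -0.001  0.001] force [-3.4 -2.5  0.2] open 0.0299
```

View pics/s10.png

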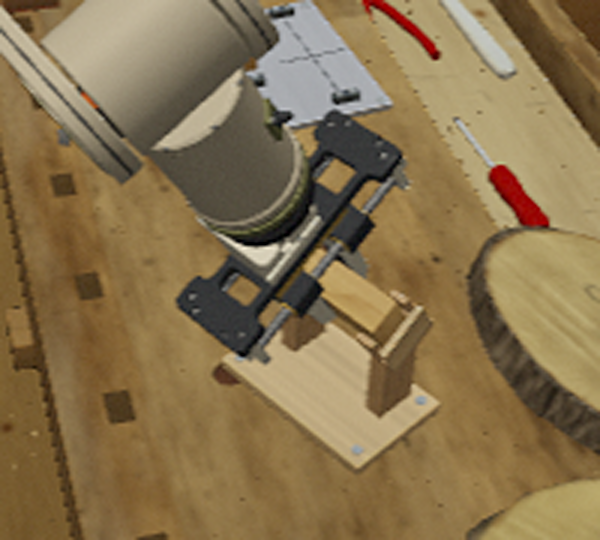

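```bash
python3 -m handwheel '-0.027 -0.014 0.05 0 0 0;-0.055 -0.028 0.1 0 0 0;-0.082 -0.043 0.15 0 0 0;-0.109 -0.057 0.2 0 0 0;-0.109 -0.057 0.2 0 0 0'
python3 - <<'E'
from h import *
np.set_printoptions(precision=4,suppress=True)
im,d,K,P=shot("wrist","w11")
s=robot.read_state(); T=np.linalg.inv(P)
delta([.5,-.3,.25],target_R(5.3,0))
E
```

```text
t: 15.35
tool_pos: [0.4694, -0.3912, 0.166]
orientation: [1.438, 2.373, 0.672]
force: [0.4, -0.3, -0.8]
opening: 0.0299
tool [ 0.4695 -0.3904  0.1646] rows shift [0.102 0.301 0.285] turn [-0.199  0.68  -0.482] force [ 0.3 -1.1 -1.9] open 0.03
```

View pics/w11.png

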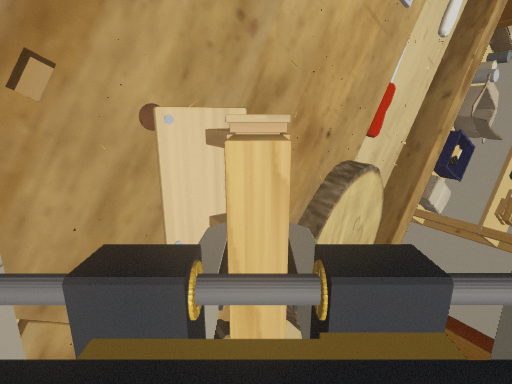

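```bash
python3 -m handwheel '0 0 0.13 0 0 0;0 0.05 0.26 0 0 0;0.02 0.1 0.285 -0.03 0.13 -0.09;0.05 0.2 0.285 -0.08 0.27 -0.19;0.08 0.3 0.285 -0.12 0.41 -0.29'
python3 - <<'E'
from h import *
delta([.632,.08,.20],target_R(5.3,0))
E
```

```text
t: 15.9
tool_pos: [0.4934, -0.2994, 0.2495]
orientation: [1.863, 2.37, 0.282]
force: [-0.7, 0.3, -2.5]
opening: 0.0299
tool [ 0.4934 -0.2994  0.2495] rows shift [ 0.462  1.265 -0.165] turn [-0.077  0.267 -0.185] force [-0.7  0.3 -2.5] open 0.0299
```

```bash
python3 -m handwheel '0.06 0.15 0 -0.03 0.1 -0.07;0.12 0.31 0 -0.055 0.19 -0.13;0.2 0.45 0 -0.077 0.267 -0.185;0.27 0.6 0 -0.077 0.267 -0.185;0.34 0.75 0 -0.077 0.267 -0.185'; python3 -m handwheel '0.06 0.16 0 0 0 0;0.12 0.3 -0.05 0 0 0;0.12 0.4 -0.15 0 0 0;0.12 0.5 -0.25 0 0 0;0.12 0.5 -0.3 0 0 0'; python3 -m handwheel '0 0 0 0 0 0;0 0 0 0 0 0';python3 - <<'E'
from h import *
np.set_printoptions(precision=4,suppress=True)
delta([.632,.08,.08],target_R(5.3,0))
im,d,K,P=shot("wrist","w12")
W=cloud(d,K,P)
np.savez("w12.npz",im=im,d=d,K=K,P=P)
for q in ["bar","block"]:
  for r in robot.silhouettes("wrist",q)[:1]:
    m=r["pixels"]&(d>0); p=W[m]; z=np.percentile(p[:,2],[2,50,98]); top=p[p[:,2]>z[2]-0.006]
    print(q,r["conf"],r["rect"],z,cv2.minAreaRect(top[:,:2].astype(np.float32)),np.percentile(top,99,0))
im,d,K,P=shot('side'); z=cv2.resize(im[150:270,180:350],None,fx=4,fy=4,interpolation=cv2.INTER_CUBIC)
cv2.imwrite('pics/s12.png',z[:,:,::-1])
E
```

```text
t: 16.4
tool_pos: [0.5958, -0.0712, 0.2473]
orientation: [-2.106, -2.327, -0.006]
force: [0.8, -0.2, -1.1]
opening: 0.0302
t: 16.9
tool_pos: [0.6283, 0.0801, 0.1538]
orientation: [-2.1, -2.327, -0.002]
force: [-0.1, -0.4, -2.1]
opening: 0.0302
t: 17.1
tool_pos: [0.631, 0.0748, 0.159]
orientation: [-2.11, -2.326, -0.006]
force: [0.4, -0.3, -0.5]
opening: 0.0296
tool [0.631  0.0748 0.159 ] rows shift [ 0.003  0.017 -0.263] turn [-0.005  0.002 -0.006] force [ 0.4 -0.3 -0.5] open 0.0296
bar 0.85 [256.4, 235.2, 63.8, 205.9] [0.1846 0.1946 0.1959] ((0.629928708076477, 0.08340771496295929), (0.03038020059466362, 0.10576295107603073), 5.664448261260986) [0.6469 0.1357 0.196 ]
block 0.55 [165.6, 153.0, 65.1, 79.6] [0.0159 0.0529 0.0544] ((0.5386247634887695, 0.1026044487953186), (0.050316061824560165, 0.0702444389462471), 5.246195316314697) [0.5646 0.1372 0.0547]
```

View pics/w12.png

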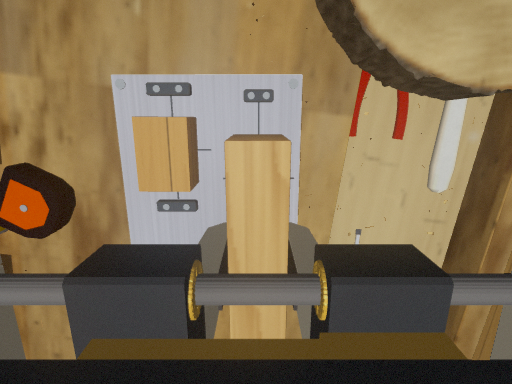

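View pics/s12.png

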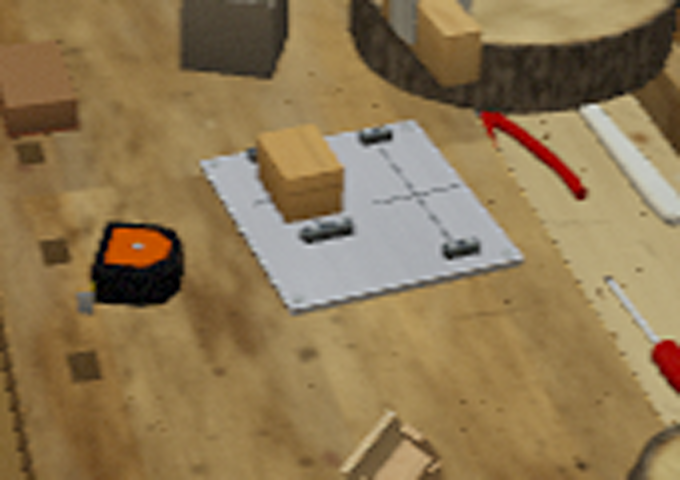

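```bash
python3 -m handwheel '0.003 0.013 -0.12 0 0 0;0.003 0.013 -0.24 0 0 0;0.003 0.013 -0.36 0 0 0;0.003 0.013 -0.4 0 0 0;0.003 0.013 -0.4 0 0 0';python3 -m handwheel '0 0 0 0 0 0;0 0 0 0 0 0'
python3 - <<'E'
from h import *
np.set_printoptions(precision=4,suppress=True)
delta([.632,.08,.017],target_R(5.3,0))
im,d,K,P=shot("wrist","w13")
W=cloud(d,K,P)
for q in ["bar","block"]:
  for r in robot.silhouettes("wrist",q)[:1]:
    m=r["pixels"]&(d>0); p=W[m]; z=np.percentile(p[:,2],[2,50,98]); top=p[p[:,2]>z[2]-0.006]
    print(q,r["conf"],r["rect"],z,cv2.minAreaRect(top[:,:2].astype(np.float32)),np.percentile(top,99,0))
for q in ["bar_center","bay_rear"]: print(q,robot.tip_of("wrist",q)[:1])
im,d,K,P=shot('side'); z=cv2.resize(im[150:270,180:350],None,fx=4,fy=4,interpolation=cv2.INTER_CUBIC)
cv2.imwrite('pics/s13.png',z[:,:,::-1])
E
```

```text
t: 17.8
tool_pos: [0.6307, 0.0785, 0.0378]
orientation: [-2.109, -2.324, -0.003]
force: [-0.2, -0.0, -1.4]
opening: 0.0297
t: 18.0
tool_pos: [0.6343, 0.079, 0.0425]
orientation: [2.109, 2.325, 0.012]
force: [-0.9, 0.9, -1.0]
opening: 0.0298
tool [0.6343 0.079  0.0425] rows shift [-0.008  0.003 -0.085] turn [-0.005  0.009 -0.006] force [-0.9  0.9 -1. ] open 0.0298
bar 0.61 [255.8, 236.7, 68.2, 206.8] [0.0527 0.0781 0.0794] ((0.632854700088501, 0.0878492072224617), (0.03017827868461609, 0.10532927513122559), 5.495709419250488) [0.65   0.14   0.0797]
block 0.63 [96.9, 185.5, 128.8, 128.8] [0.0152 0.0529 0.0543] ((0.5545263886451721, 0.10405045747756958), (0.08355056494474411, 0.07019181549549103), 4.994225978851318) [0.5649 0.1377 0.0545]
bar_center [{'at': [240.4, 258.2], 'conf': 0.7}]
bay_rear []
```

View pics/w13.png

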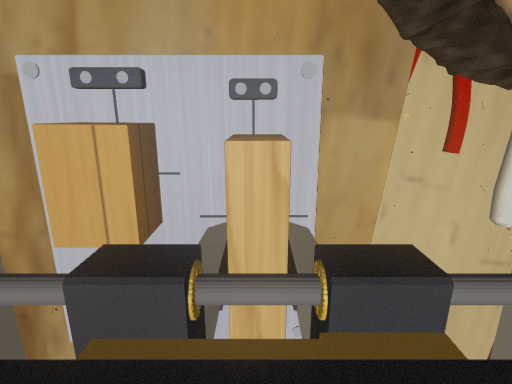

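View pics/s13.png

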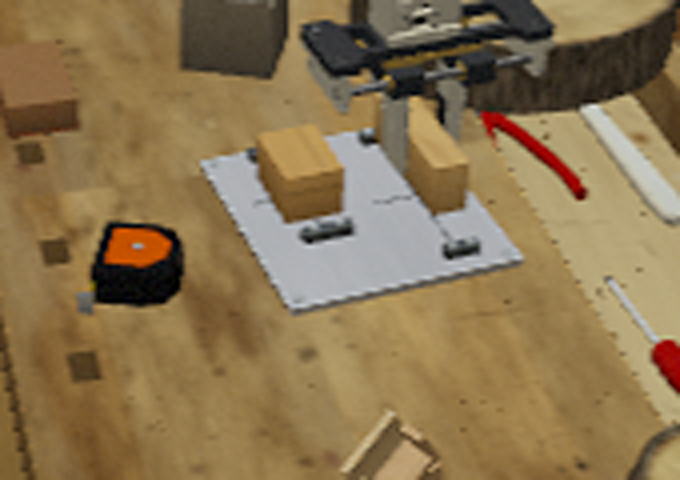

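Run:
```python
from h import *
np.set_printoptions(precision=4,suppress=True)
s=robot.read_state();K,P=campose("wrist",s);print(s['tool_pos'],s['orientation'])
for u,v in [(200,216),(307.5,215),(253.3,100),(253.3,132),(253,89),(253.5,215.5)]: print(u,v,pix_plane(u,v,K,P,.008))
im=cv2.imread("pics/w13.png");cv2.imwrite("pics/z13.png",cv2.resize(im[60:240,180:330],None,fx=3,fy=3,interpolation=cv2.INTER_CUBIC))
```

```text
[0.6325 0.0791 0.0401] [2.1106 2.327  0.0085]
200 216 [0.5911 0.0776 0.008 ]
307.5 215 [0.6677 0.0857 0.008 ]
253.3 100 [0.6217 0.1602 0.008 ]
253.3 132 [0.6236 0.14   0.008 ]
253 89 [0.6209 0.1669 0.008 ]
253.5 215.5 [0.6292 0.0816 0.008 ]
```

View pics/z13.png

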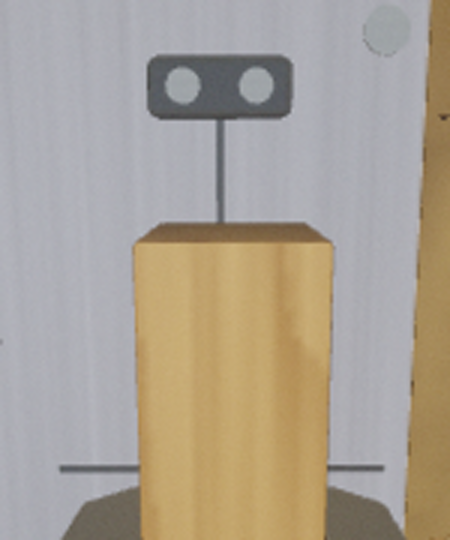

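```bash
python3 -m handwheel '-0.003 0.001 -0.02 0 0 0;-0.003 0.001 -0.04 0 0 0;-0.003 0.001 -0.04 0 0 0;-0.003 0.001 -0.04 0 0 0;-0.003 0.001 -0.04 0 0 0';python3 - <<'E'
from h import *
np.set_printoptions(precision=4,suppress=True)
for i in range(3):
    s=robot.read_state();print(s['tool_pos'],s['orientation'])
    im,d,K,P=shot("wrist","w14_%d"%i)
    W=cloud(d,K,P)
    for q in ["bar"]:
      for r in robot.silhouettes("wrist",q)[:1]:
        m=r["pixels"]&(d>0); p=W[m]; z=np.percentile(p[:,2],[2,50,98]); top=p[p[:,2]>z[2]-0.006]
        print(z,cv2.minAreaRect(top[:,:2].astype(np.float32)))
    np.savez("w14.npz",K=K,P=P)
cv2.imwrite("pics/z14.png",cv2.resize(im[60:240,180:330],None,fx=3,fy=3,interpolation=cv2.INTER_CUBIC)[:,:,::-1])
E
```

```text
t: 18.8
tool_pos: [0.6311, 0.0794, 0.0273]
orientation: [-2.11, -2.326, -0.007]
force: [-0.0, -0.2, -0.9]
opening: 0.0302
[0.6311 0.0794 0.0273] [-2.1101 -2.3263 -0.0072]
[0.0457 0.0629 0.0643] ((0.6299132108688354, 0.0881299078464508), (0.030292801558971405, 0.10554636269807816), 5.658987998962402)
[0.6314 0.0794 0.0276] [-2.1104 -2.3266 -0.0078]
[0.0394 0.0632 0.0645] ((0.6300976872444153, 0.08819495886564255), (0.030225960537791252, 0.10538884252309799), 5.542946815490723)
[0.6314 0.0794 0.0276] [-2.1103 -2.3266 -0.0077]
[0.0384 0.0632 0.0646] ((0.6298587918281555, 0.0880623608827591), (0.0311533622443676, 0.10572027415037155), 6.181471824645996)
```

View pics/z14.png

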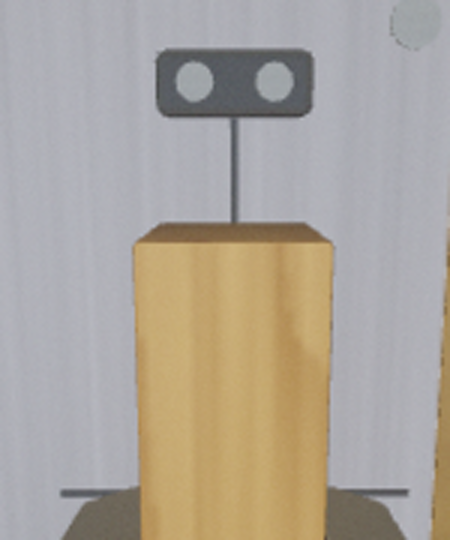

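Run:
```python
from h import *
z=np.load("w14.npz");K,P=z["K"],z["P"]
for u,v in [(258.2,224),(258.2,115),(200.3,224),(316,224)]: print(pix_plane(u,v,K,P,.008))
for p in [(.6307,.081,.008)]: print(proj(np.array(p),K,P))
```

```text
[0.63152064 0.08043473 0.008     ]
[0.62455527 0.15136824 0.008     ]
[0.59253325 0.07668017 0.008     ]
[0.67049244 0.0841878  0.008     ]
[257.07415981 223.10770715]
```

```bash
python3 -m handwheel '0.002 -0.002 -0.015 0 0 0;0.002 -0.002 -0.03 0 0 0;0.002 -0.002 -0.036 0 0 0;0.002 -0.002 -0.036 0 0 0;0.002 -0.002 -0.036 0 0 0'
```

```text
t: 19.6
tool_pos: [0.6321, 0.0787, 0.0182]
orientation: [-2.11, -2.327, -0.008]
force: [-6.5, -0.3, 14.5]
opening: 0.0299
```

```bash
python3 -m handwheel '0 0 0.002 0 0 0;0 0 0.002 0 0 0;0 0 0.002 0 0 0;0 0 0.002 0 0 0' -0.15; python3 -m handwheel '0 0 0.05 0 0 0;0 0 0.15 0 0 0;0 0 0.3 0 0 0;0 -0.1 0.45 0 0 0;-0.15 -0.23 0.6 0 0 0'; python3 -m handwheel '0 0 0 0 0 0;0 0 0 0 0 0;0 0 0 0 0 0;0 0 0 0 0 0'
python3 - <<'E'
from h import *
np.set_printoptions(precision=4,suppress=True)
s=robot.read_state();print(s['tool_pos'],s['opening'],s['force'],s['orientation'])
im,d,K,P=shot("wrist","w15")
W=cloud(d,K,P)
for q in ["bar","block"]:
  for r in robot.silhouettes("wrist",q)[:1]:
    m=r["pixels"]&(d>0); p=W[m]; z=np.percentile(p[:,2],[2,50,98]); top=p[p[:,2]>z[2]-0.005]
    print(q,r["conf"],r["rect"],z,cv2.minAreaRect(top[:,:2].astype(np.float32)))
np.savez("w15.npz",im=im,d=d,K=K,P=P)
z=cv2.resize(im[0:300,120:420],None,fx=2,fy=2,interpolation=cv2.INTER_CUBIC)
cv2.imwrite("pics/z15.png",z[:,:,::-1])
im,d,K,P=shot('side'); z=cv2.resize(im[150:270,180:350],None,fx=4,fy=4,interpolation=cv2.INTER_CUBIC)
cv2.imwrite('pics/s15.png',z[:,:,::-1])
E
```

```text
t: 20.0
tool_pos: [0.6315, 0.0788, 0.0167]
orientation: [-2.11, -2.326, -0.007]
force: [-0.7, 0.5, 0.8]
opening: 0.0525
t: 20.5
tool_pos: [0.6054, 0.0241, 0.1845]
orientation: [2.107, 2.325, 0.013]
force: [1.0, -1.2, 0.7]
opening: 0.0538
t: 20.9
tool_pos: [0.6022, 0.0253, 0.178]
orientation: [-2.108, -2.325, -0.005]
force: [-0.1, 1.2, -0.2]
opening: 0.0531
[0.6022 0.0253 0.178 ] 0.05314237481783808 [-0.1125  1.2324 -0.1965] [-2.1077 -2.3254 -0.0046]
bar 0.63 [294.4, 136.3, 33.9, 127.8] [0.0199 0.054  0.0555] ((0.6315622329711914, 0.08032533526420593), (0.030106188729405403, 0.11950704455375671), 5.592360496520996)
block 0.95 [201.1, 102.3, 57.3, 80.7] [0.023  0.053  0.0545] ((0.5385065674781799, 0.102532759308815), (0.050227079540491104, 0.0698075070977211), 5.412561893463135)
```

View pics/z15.png

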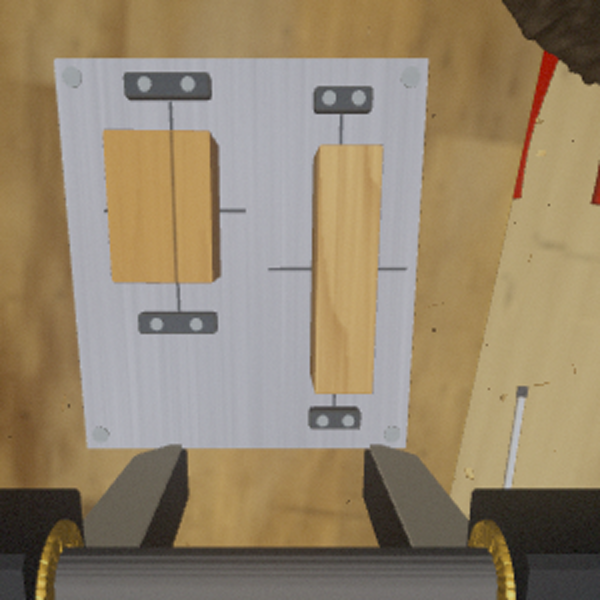

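View pics/s15.png

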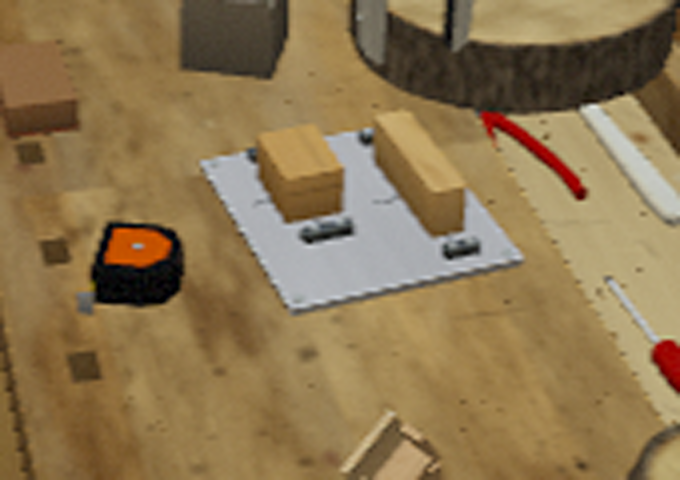

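```bash
python3 -m handwheel '0 0 0 0 0 0;0 0 0 0 0 0'; python3 -c "
from plant import robot
print(robot.close_job())"
```

```text
t: 21.3
tool_pos: [0.6029, 0.0247, 0.1795]
orientation: [-2.11, -2.326, -0.007]
force: [-0.1, -0.4, -0.7]
opening: 0.0537
the job is handed in; nothing more can be done
None
```

Both offcuts are in place on the plate and released. I handed the job in at about 21 s of the 67 s allowed; no verdict came back.

- **Block:** I pushed it against the plate's right-hand edge and tipped it over the rim. It jammed partway, so I finished with a rising push. I then lifted it over the stop into the front bay.
- **Bar:** I gripped it across its thickness, drew it out along the slanted slot, and stood it on its narrow edge in the rear bay.

My last wrist picture compared with the crosses measured earlier:

| | Measured centre (m) | Cross (m) | Yaw |
|---|---|---|---|
| Block | (0.5385, 0.1025) | (0.539, 0.1033) | about 5.4° |
| Bar | (0.6316, 0.0803) | (0.6315, 0.0804) | about 5.6° |

- **Position:** both are within about 1 mm of their crosses, against 6 mm allowed.
- **Square:** the plate is yawed about 5.3°, so both are well inside the 0.1 rad (about 5.7°) limit.
- **Height:** the block's top reads about 53 mm and the bar's about 54 mm. The depth readings run about 1 mm high, so this fits pieces 44 and 45 mm tall on the 8 mm plate.
- **Bystanders:** the nail box, tape measure and sanding block look untouched in the side picture; I did not measure them again at the end.
- **Disagreements:** one bar check before it was set down was about 2.5 mm off in x, because the arm was still settling. A repeat once it had settled agreed with the other readings. The networks' own guesses at the bay centres were unreliable, so I measured the crosses directly from the pictures.

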